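# Find the spindle's flat and hold the stop collar on it

## Task

The brass stop collar of this mill spindle must be fastened on the spindle's blue flat, but its set screw is slack, so it slips down by itself. Turn the upright spindle until its flat faces the same way as the collar's red-ringed set screw and feel that it does by closing your fingers on the flat, then lift the collar until all of it lies on the flat, and finish holding it there in the gripper, still, so that someone can tighten the screw. Leave the gear, the little trophy and the blue tin where they stand.

Things in the scene. Friction and masses are not known exactly. Their poses are not given: they have to be found in the camera images.
- stand: Teal spindle head, fixed to the bench. Origin on the spindle's axis at bench level, z up; -x is the side of the collar's set screw (faces away from the robot, within 0.5 rad). Base plate 160 x 100 x 14 mm (x -50 to +110), on it a 74 mm square bearing block up to 48 mm high, then a round neck, diameter 38 mm, up to 82 mm.
- spindle_top (a point): Centre of the steel spindle's top face, 140 mm above the bench. The spindle is upright, 28 mm in diameter; it turns endlessly both ways about its axis, with stiff bearing friction (about 0.05 N m), stays where it is left and does not move up or down. The flat takes up one side of its upper 36 mm.
- flat: Flat down one side of the spindle, dyed blue, a red mark by it on the top face. 22 mm wide, 104 to 140 mm above the bench, 8 mm from the axis: fingers closed squarely on it and the round opposite stand 22 mm apart, on round sides 28 mm. Origin at the middle of its face, x points squarely out of it, z up. Starts facing over 50 degrees away from the set screw.
- collar: Brass stop collar round the spindle, 46 mm in diameter, 20 mm high; origin on the axis at its underside, axes as the stand's. Rests 82 mm above the bench, its top 2 mm below the flat; slides up by at most 50 mm, cannot turn, sinks back when let go (0.2 to 0.45 kg). All of it is on the flat with its underside 104 to 120 mm up, best 112 mm (lifted 30 mm). Its sides along y are clear.
- set_screw (a point): The collar's set screw, black with a red ring, 10 mm up in the collar's -x side (a red dash on the collar's top above it); moves with the collar. It does not stand out beyond the ring by more than 1 mm.
- rod_cap (a point): Top centre of the fixed guide rod (diameter 12 mm, cap 20 mm), 134 mm above the bench, 80 mm along the stand's +x from the spindle's axis. A brass arm 14 mm wide and 10 mm high runs from the collar along +x to a 24 mm bush on this rod, 82 to 98 mm above the bench at rest, which keeps the collar from turning.
- gear: Loose brass gear wheel lying flat, 80 mm in diameter, 20 mm high; origin at the centre of its underside. Bystander, about 0.2 m from the spindle.
- trophy: Loose little gold cup on a round black foot 60 mm in diameter, 134 mm high; origin at the centre of its underside. Bystander, about 0.2 m from the spindle.
- tin: Loose open blue tin 100 x 75 x 50 mm with blanks in it; origin at the centre of its underside. Bystander, about 0.2 m from the spindle.
Not all that is in view belongs to the job. Of the things like the stand, leave any that is pink or purple; of the rest the smaller one is meant.

How it is judged:
By the outcome, as a careful person would: the job done as asked, in the order asked, and still so for the second after the job is handed in, while the arm keeps its last pose, push and grip.
It also fails if it takes over 64 s, if anything falls off the work surface, if the arm or the gripper's body presses on something with over 40 N, if the wrist force passes 120 N, or if a joint passes its speed limit or range.

## Robot

A 6-joint arm with a two-finger parallel gripper is mounted at the origin on the work surface. World frame = base frame: x ahead of the robot, y to its left, z up, the work surface at z = 0. Lengths are in m, angles in rad, forces in N, time in s.
With the tool pointing down it reaches from about 0.35 to 0.95 m from the base axis. Payload 17.4 kg.
Tool frame: the origin (TCP) lies between the finger pads; the fingertips stand manip.tips_ahead ahead of it and the grasp point (between the pads) lies 2 mm behind it (manip.tips_ahead is the distance from the TCP to the fingertips, in m); z points along the fingers, y is the line along which they close (so a half turn about z gives the same grasp; the last joint's range is limited). The gripper opens to 93 mm and grips with 3 to 60 N. Pads are 15 mm wide; open, the fingers measure 128 mm over their backs; the gripper's body (75 mm by 188 mm) begins 65 mm behind the grasp point.
Start: joints at [-1.386, 0.116, 1.442, -0, 1.584, -0.038], TCP at [0.149, -0.658, 0.236] pointing down, gripper open.
Joint ranges: [-2.83, 2.83], [-0.83, 2.19], [0.07, 2.5], [-1.14, 4.28], [0.01, 3], [-2.97, 2.97]. Speed limits (rad/s): [1.89, 1.89, 2.22, 3.14, 3.14, 3.14].

## Interface

Orientations are given as a unit quaternion [x, y, z, w].
In Python, from rig import manip, eyes gives the robot as it stands.
- The arm moves only by the tool drive_tool, never from a script. Its argument "deltas" is a list of rows, each an object with "dp": the shift along the world's x, y, z in m, a list of three; "turn": the turn about the world's z in rad. In form: [{"dp": [tx, ty, tz], "turn": turn}, ...]. A call has 1 to 5 rows; each row is the pose to reach, as a shift and turn from the pose commanded when the call began; what a row does not reach only later rows make up. A row lasts 1/8 s, in which the tool goes at most 62.5 mm and 10.7 degrees, less where a joint would pass 70% of its speed; a pose out of reach is approached as far as the arm can. A call with a gripper value outside its range is refused whole. "fingers" is the finger opening in m, from 0 to 0.093, set as the call begins (left out, the last holds). The fingers move at their own pace and stop on an object; "force" is the grip in N (left out, the last holds). Time passes only in rows, so rows that repeat a pose let the fingers close. It gives the time, the measured TCP pose, the force, the opening and the grip force at its end, in the units of the state.
- manip.read_state(): the state, without advancing time (a new reading comes with each control period).
- eyes.get_image(name): name is "scene" or "side" or "wrist"; returns (picture, depth): 480x640x3 uint8, red, green, blue; 480x640 float32, m along the optical axis (not along the pixel's ray), 0 where there is no reading.
- eyes.camera_info(name): a dict with "camera_matrix" (3x3 intrinsics, pixels), "R" (3x3) and "t" (3): a world point X has camera coordinates R X + t; the wrist camera has in their place "mount" (4x4, takes a point from camera to tool coordinates, whose origin is the TCP and whose axes are the flange's). Camera axes: x right, y down, z forward; pixel columns grow to the right and rows downward; lengths in m; the calibration is good to about 2 mm. A picture is of the moment at which its call begins: read the wrist's pose just before it. camera_info takes no time and is no camera call.
- manip.close_job(): hands the job in; it is judged then, once.
The state is a dict: "t": time; "joint_positions": joint angles; "qvel": joint speeds; "joint_efforts": joint torques, N m; "eef_pos": TCP position; "tool_rot": TCP orientation; "ft_force": force on the tool from outside, world axes, zero at the start; "ft_torque": the same for the moment, N m; "grip_width": opening from 0.0 (shut) to 1.0 (fully open); "grasp_force": force on a finger pad.
Only numpy, scipy, OpenCV 4.12 (cv2) and the standard library are available. Lean on these libraries where they do the work, as an engineer would, in place of code of your own. Each camera call takes 0.05 s, during which the arm holds its last target. There are 200 camera calls.

## Working session

There is one attempt and no reset: what is moved stays moved. The work goes in short steps, Python scripts to look and compute and a tool call to move; the robot and the scene stay as the last step left them, time stands still between calls to the robot, and variables do not carry over. Pictures are saved under pics/ and viewed, at most 10 in all, crops included, and the job is handed in when it is done.

Besides the shell and the picture viewer there is one more tool, called after "Call:" in YAML: its name, and indented under it one key for each argument. drive_tool: Moves the arm, as the interface text tells. Its arguments: {"type":"object","properties":{"deltas":{"type":"array","items":{"type":"object","properties":{"dp":{"type":"array","items":{"type":"number"}},"turn":{"type":"number"}}}},"fingers":{"type":"number"},"force":{"type":"number"}},"required":["deltas"]}

```bash
mkdir -p pics; python3 - <<'E'
from rig import manip, eyes
import cv2,numpy as np
for n in ["scene","side"]:
    im,d=eyes.get_image(n); cv2.imwrite(f"pics/{n}0.png",im[:,:,::-1]); np.savez(f"pics/{n}0.npz",im=im,d=d)
    i=eyes.camera_info(n); print(n,i)
print(manip.tips_ahead, eyes.camera_info("wrist")); print(manip.read_state())
E
```

```text
scene {'camera_matrix': array([[521.49363252,   0.        , 320.05488645],
       [  0.        , 521.49363252, 243.04848796],
       [  0.        ,   0.        ,   1.        ]]), 'R': array([[ 0.06579795,  0.99780384, -0.00762465],
       [ 0.77762753, -0.05606413, -0.6262206 ],
       [-0.62527278,  0.03527489, -0.77960864]]), 't': array([-0.06350898, -0.36945192,  1.72577362])}
side {'camera_matrix': array([[445.51820299,   0.        , 315.01671838],
       [  0.        , 445.51820299, 235.35695324],
       [  0.        ,   0.        ,   1.        ]]), 'R': array([[ 0.98762098, -0.1556775 , -0.01921765],
       [-0.12000054, -0.67095827, -0.73172049],
       [ 0.10101817,  0.72496864, -0.68133384]]), 't': array([-0.54642862,  0.17294901,  0.98315537])}
0.017 {'camera_matrix': array([[402.50063375,   0.        , 314.11420017],
       [  0.        , 402.50063375, 239.36167845],
       [  0.        ,   0.        ,   1.        ]]), 'mount': array([[-7.01724744e-04, -9.69332698e-01, -2.45751152e-01,
         6.81631183e-02],
       [ 9.99999354e-01, -8.99832163e-04,  6.93841902e-04,
   
[... 223 characters left out ...]
: array([-1.38580753e+00,  1.16472947e-01,  1.44216964e+00,  2.18771241e-05,
        1.58399962e+00, -3.77910135e-02]), 'qvel': array([ 7.78990802e-04, -1.23636920e-03, -2.78009044e-03, -3.47285943e-04,
       -2.02465347e-03,  3.33251195e-05]), 'joint_efforts': array([ 3.89203546e-03, -7.22896242e+01, -6.23864722e+01,  7.82523933e-02,
        2.27983994e-02, -8.02819886e-05]), 'eef_pos': array([ 0.14911085, -0.6581683 ,  0.23497334]), 'tool_rot': array([ 9.93802404e-01,  1.11159820e-01, -2.76799128e-05, -5.24158443e-04]), 'ft_force': array([0.94042262, 0.22467884, 0.07725621]), 'ft_torque': array([-0.03761887, -0.05626865,  0.03224965]), 'grasp_force': 0.0, 'grip_width': 0.9998705372258921}
```

View pics/scene0.png

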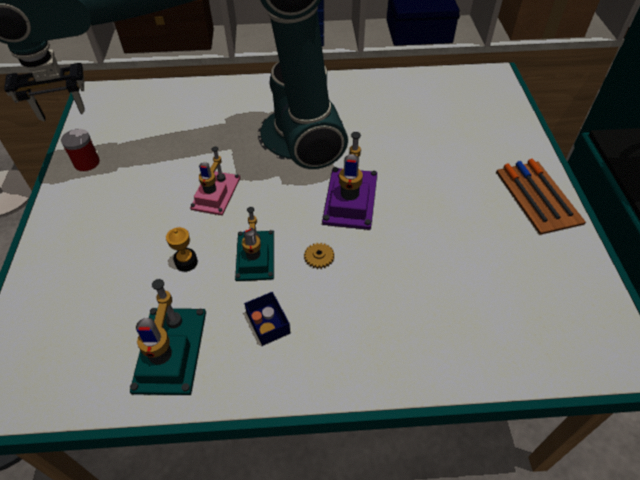

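View pics/side0.png

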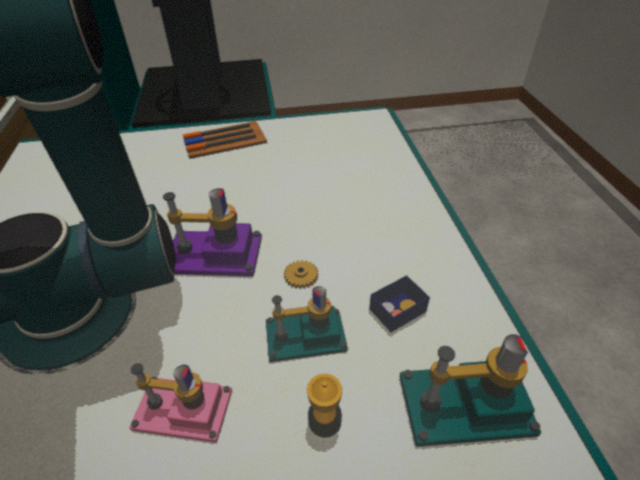

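The scene view shows the smaller teal stand at about (255,255), with the spindle top near (250,233) and the rod cap near (252,211). In the side view the top is near (319,291) and the cap near (278,299). The larger teal, pink and purple stands are not part of the job. Trophy, gear and tin surround the target.

```bash
cat > h.py <<'E'
from rig import manip, eyes
import numpy as np, cv2
from scipy.spatial.transform import Rotation as Ro
def cam(n,st=None):
    i=eyes.camera_info(n);K=i["camera_matrix"]
    if n!="wrist": return K,i["R"],i["t"]
    T=np.eye(4);T[:3,:3]=Ro.from_quat(st["tool_rot"]).as_matrix();T[:3,3]=st["eef_pos"]
    M=np.linalg.inv(T@i["mount"]);return K,M[:3,:3],M[:3,3]
def cast(c,uv,z):
    K,R,t=c;d=R.T@np.linalg.inv(K)@[uv[0],uv[1],1];o=-R.T@t
    return o+d*(z-o[2])/d[2]
def proj(c,X):
    K,R,t=c;p=K@(R@np.asarray(X)+t);return p[:2]/p[2]
E
python3 - <<'E'
from h import *
for n,a,b in [("scene",(250,233),(252,211)),("side",(320,291),(278,299))]:
    c=cam(n);print(n,cast(c,a,.14).round(3),cast(c,b,.134).round(3))
s=cv2.imread("pics/scene0.png")[190:290,150:350]; t=cv2.imread("pics/side0.png")[250:370,250:440]
f=lambda x:cv2.resize(x,(780,int(780/x.shape[1]*x.shape[0])),interpolation=cv2.INTER_CUBIC)
cv2.imwrite("pics/c0.png",cv2.resize(np.vstack([cv2.resize(s,(600,300),interpolation=2),cv2.resize(t[:95],(600,300),interpolation=2)]),(600,600)))
for n,px in [("scene",[(184,262),(319,257),(268,320)])]:
    for p in px: print(cast(cam(n),p,.02).round(3))
E
```

```text
scene [ 0.546 -0.142  0.14 ] [ 0.468 -0.139  0.134]
side [ 0.542 -0.147  0.14 ] [ 0.463 -0.148  0.134]
[ 0.531 -0.328  0.02 ]
[0.54  0.025 0.02 ]
[ 0.722 -0.109  0.02 ]
```

View pics/c0.png

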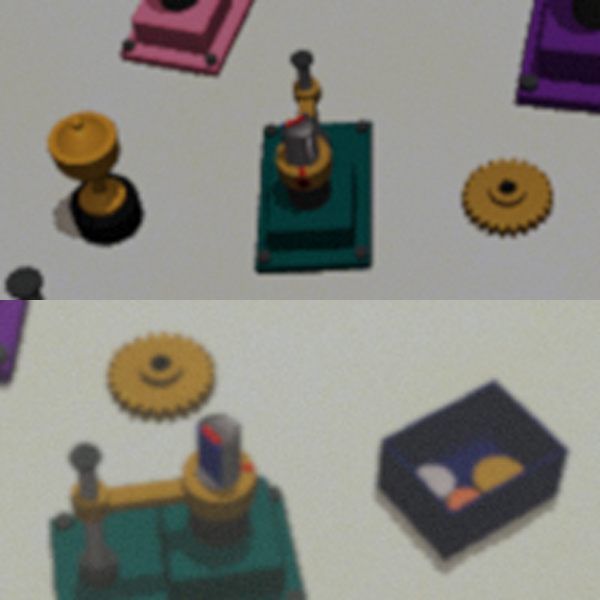

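The crop shows the set screw (red ring) facing away from the robot, about world +x. The flat faces roughly −x/−y. I'll go above for a close look.

Call:
drive_tool:
  deltas:
    - {"dp": [0.03, 0.045, 0.02], "turn": -0.1}
    - {"dp": [0.065, 0.09, 0.04], "turn": -0.2}
    - {"dp": [0.1, 0.135, 0.06], "turn": -0.3}
    - {"dp": [0.135, 0.18, 0.06], "turn": -0.4}
    - {"dp": [0.17, 0.225, 0.06], "turn": -0.5}

```text
t: 0.72
eef_pos: [0.3199, -0.4317, 0.2957]
tool_rot: [0.99, -0.14, 0.0, 0.0]
ft_force: [0.8, -0.6, 1.0]
grip_width: 1.003
grasp_force: 0.0
```

Call:
drive_tool:
  deltas:
    - {"dp": [0.035, 0.045, 0], "turn": -0.1}
    - {"dp": [0.07, 0.09, 0], "turn": -0.2}
    - {"dp": [0.105, 0.135, 0], "turn": -0.3}
    - {"dp": [0.14, 0.18, 0], "turn": -0.4}
    - {"dp": [0.175, 0.225, 0], "turn": -0.4}

```text
t: 1.35
eef_pos: [0.4949, -0.2066, 0.2955]
tool_rot: [0.943, -0.333, -0.0, 0.0]
ft_force: [1.7, -1.1, -0.1]
grip_width: 1.0
grasp_force: 0.0
```

Call:
drive_tool:
  deltas:
    - {"dp": [0.025, 0.03, 0], "turn": 0}
    - {"dp": [0.05, 0.063, 0], "turn": 0}
    - {"dp": [0.05, 0.063, 0], "turn": 0}
    - {"dp": [0.05, 0.063, 0], "turn": 0}

```text
t: 1.85
eef_pos: [0.5439, -0.1455, 0.2954]
tool_rot: [0.943, -0.332, -0.0, 0.0]
ft_force: [0.4, -0.8, -0.5]
grip_width: 0.996
grasp_force: 0.0
```

```bash
python3 - <<'E'
from h import *
s=manip.read_state();im,d=eyes.get_image("wrist");c=cam("wrist",s)
np.savez("w1.npz",im=im,d=d,pos=s["eef_pos"],rot=s["tool_rot"])
print(s["t"],s["eef_pos"],s["joint_positions"])
for X in [(.544,-.145,.14),(.465,-.144,.134)]:print(proj(c,X))
cv2.imwrite("pics/w1.png",im[:,:,::-1])
E
```

```text
1.85 [ 0.54391885 -0.14550363  0.29538198] [-3.06580803e-01 -1.37202562e-01  1.59708518e+00 -2.25307317e-04
  1.68225135e+00  1.94112211e+00]
[313.44069377 228.58863338]
[372.30043409 300.20674857]
```

View pics/w1.png

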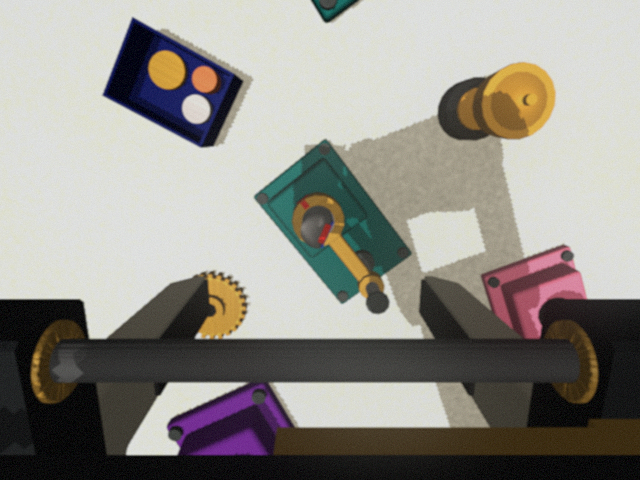

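The wrist view shows the spindle top near (316,226), rod cap near (377,301), set-screw dash near (305,205), and the flat with its red mark near (325,238). I'll measure these.

```bash
python3 - <<'E'
from h import *
w=np.load("w1.npz");im=w["im"];c=cam("wrist",dict(eef_pos=w["pos"],tool_rot=w["rot"]))
i=im.astype(int);r,g,b=i[...,0],i[...,1],i[...,2]
red=((r>110)&(r>2.2*g)&(r>2.2*b)).astype(np.uint8);red[:, :270]=0;red[:180]=0;red[330:]=0;red[:,420:]=0
n,l,s,ce=cv2.connectedComponentsWithStats(red)
for k in range(1,n):
    print(s[k],ce[k].round(1),"z.14",cast(c,ce[k],.14).round(4),"z.102",cast(c,ce[k],.102).round(4))
print("cap",cast(c,(377,301),.134).round(4),"top",cast(c,(315.5,226),.14).round(4))
cv2.imwrite("pics/w1c.png",cv2.resize(im[180:330,260:420,::-1],(640,600),interpolation=cv2.INTER_CUBIC))
E
```

```text
[301 201   8   8  34] [304.6 204.3] z.14 [ 0.5631 -0.1516  0.14  ] z.102 [ 0.5588 -0.1471  0.102 ]
[319 224  11  19 104] [324.  233.3] z.14 [ 0.5359 -0.1491  0.14  ] z.102 [ 0.5282 -0.1442  0.102 ]
cap [ 0.462  -0.1466  0.134 ] top [ 0.5446 -0.1475  0.14  ]
```

View pics/w1c.png

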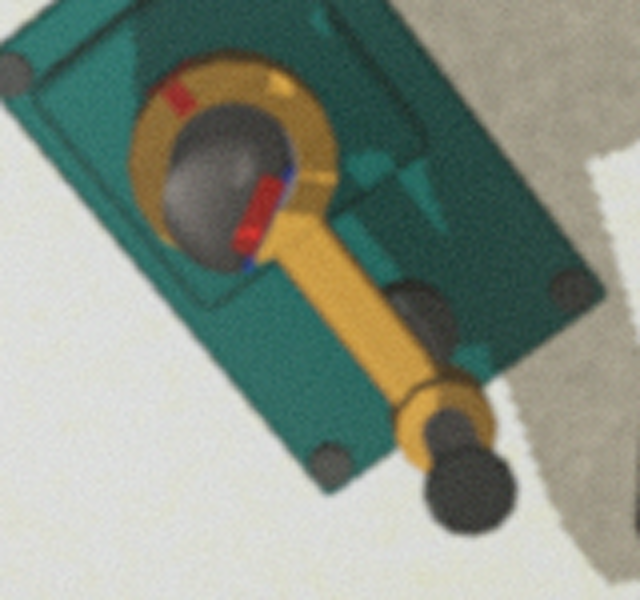

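```bash
python3 - <<'E'
from h import *
w=np.load("w1.npz");im=w["im"];c=cam("wrist",dict(eef_pos=w["pos"],tool_rot=w["rot"]))
u=lambda x,y:((x+.5)/4-.5+260,(y+.5)/4-.5+180)
C=lambda x,y,z:cast(c,u(x,y),z)
a=C(290,172,.14);b=C(248,268,.14);print(a,b,np.linalg.norm(a-b))
m=(a+b)/2;d=(b-a)[:2];n=np.array([d[1],-d[0]]);n/=np.linalg.norm(n)
for n in (n,-n): print("n",n,np.arctan2(n[1],n[0]),"axis",m[:2]-.008*n)
r=np.array([(f(*np.array(p))) for p in [] for f in []])
col=C(233,157,.102);cap=C(471,487,.134);dash=C(179,97,.102)
print("collar",col,"cap",cap,"dash",dash)
print("collar->cap heading+pi",np.arctan2(*(col-cap)[1::-1]),np.linalg.norm((cap-col)[:2]),"col->dash",np.arctan2(*(dash-col)[1::-1]))
# red mark axis
i=im.astype(int);R,g,B=i[...,0],i[...,1],i[...,2]
red=((R>110)&(R>2.2*g)&(R>2.2*B));ys,xs=np.nonzero(red[215:250,310:340]);P=np.array([cast(c,(x+310,y+215),.14)[:2] for x,y in zip(xs,ys)])
e,v=np.linalg.eigh(np.cov(P.T));print("redmark",P.mean(0),v[:,1],np.arctan2(v[1,0],v[0,0]),e**.5)
# baseplate edges in image: left long edge and right long edge
for p,q in [((0,50),(330,492)),((380,0),(605,292))]:
    A=C(*p,.014);D=C(*q,.014);print("edge",np.arctan2(*(A-D)[1::-1]))
print(cam("side")); 
E
```

```text
[ 0.53861758 -0.15921909  0.14      ] [ 0.52867127 -0.14090404  0.14      ] 0.02084154709499015
n [0.87877594 0.47723459] 0.4975051203255863 axis [ 0.52661422 -0.15387944]
n [-0.87877594 -0.47723459] -2.644087533264207 axis [ 0.54067463 -0.14624369]
collar [ 0.54166843 -0.14804517  0.102     ] cap [ 0.46152639 -0.1466552   0.134     ] dash [ 0.55919638 -0.14721545  0.102     ]
collar->cap heading+pi -0.01734214542712811 0.08015408401790862 col->dash 0.047302055540876166
redmark [ 0.53589406 -0.14906868] [-0.48208516  0.87612436] -2.638559507855922 [0.00121814 0.0043835 ]
edge -0.058988298310802
edge -0.003033638015439589
(array([[445.51820299,   0.        , 315.01671838],
       [  0.        , 445.51820299, 235.35695324],
       [  0.        ,   0.        ,   1.        ]]), array([[ 0.98762098, -0.1556775 , -0.01921765],
       [-0.12000054, -0.67095827, -0.73172049],
       [ 0.10101817,  0.72496864, -0.68133384]]), array([-0.54642862,  0.17294901,  0.98315537]))
```

Call:
drive_tool:
  deltas:
    - {"dp": [0, 0, -0.03], "turn": -0.15}
    - {"dp": [0, 0, -0.07], "turn": -0.3}
    - {"dp": [0, 0, -0.11], "turn": -0.39}
    - {"dp": [0, 0, -0.15], "turn": -0.39}
    - {"dp": [0, 0, -0.17], "turn": -0.39}
  fingers: 0.06

```text
t: 2.52
eef_pos: [0.5431, -0.146, 0.1238]
tool_rot: [0.861, -0.509, -0.001, 0.0]
ft_force: [0.2, -0.0, -0.1]
grip_width: 0.649
grasp_force: 0.0
```

Call:
drive_tool:
  deltas:
    - {"dp": [0, 0, 0], "turn": 0}
    - {"dp": [0, 0, 0], "turn": 0}
    - {"dp": [0, 0, 0], "turn": 0}
    - {"dp": [0, 0, 0], "turn": 0}
    - {"dp": [0, 0, 0], "turn": 0}
  fingers: 0.0
  force: 20

```text
t: 3.15
eef_pos: [0.5433, -0.1462, 0.1265]
tool_rot: [0.861, -0.509, -0.0, 0.001]
ft_force: [-13.9, -6.1, 8.8]
grip_width: 0.236
grasp_force: 20.0
```

Call:
drive_tool:
  deltas:
    - {"dp": [-0.0012, 0, 0], "turn": 0.175}
    - {"dp": [-0.0015, 0.0004, 0], "turn": 0.35}
    - {"dp": [-0.0019, 0.0007, 0], "turn": 0.525}
    - {"dp": [-0.0024, 0.0009, 0], "turn": 0.7}
    - {"dp": [-0.0029, 0.001, 0], "turn": 0.875}

```text
t: 3.78
eef_pos: [0.5419, -0.1438, 0.1265]
tool_rot: [0.996, -0.093, 0.001, -0.0]
ft_force: [4.7, 7.1, 2.8]
grip_width: 0.232
grasp_force: 20.0
```

Call:
drive_tool:
  deltas:
    - {"dp": [-0.0005, 0.0001, 0], "turn": 0.175}
    - {"dp": [-0.0011, 0.0001, 0], "turn": 0.35}
    - {"dp": [-0.0016, -0.0001, 0], "turn": 0.525}
    - {"dp": [-0.0021, -0.0003, 0], "turn": 0.7}
    - {"dp": [-0.0025, -0.0006, 0], "turn": 0.875}

```text
t: 4.4
eef_pos: [0.5392, -0.1432, 0.1265]
tool_rot: [0.941, 0.338, 0.001, -0.001]
ft_force: [-0.9, 16.9, 5.5]
grip_width: 0.236
grasp_force: 20.0
```

Call:
drive_tool:
  deltas:
    - {"dp": [-0.0004, -0.0004, 0], "turn": 0.175}
    - {"dp": [-0.0007, -0.0009, 0], "turn": 0.35}
    - {"dp": [-0.0009, -0.0013, 0], "turn": 0.525}
    - {"dp": [-0.0011, -0.0018, 0], "turn": 0.7}
    - {"dp": [-0.0011, -0.0022, 0], "turn": 0.87}

```text
t: 5.03
eef_pos: [0.5371, -0.145, 0.1264]
tool_rot: [0.711, 0.703, 0.001, -0.002]
ft_force: [-13.2, 20.3, 11.0]
grip_width: 0.23
grasp_force: 20.0
```

Call:
drive_tool:
  deltas:
    - {"dp": [0, 0, 0], "turn": 0}
    - {"dp": [0, 0, 0], "turn": 0}

```text
t: 5.28
eef_pos: [0.5371, -0.1451, 0.1264]
tool_rot: [0.713, 0.701, 0.001, -0.002]
ft_force: [-11.1, 19.6, 10.6]
grip_width: 0.232
grasp_force: 20.1
```

```bash
python3 -c "
from h import *
s=manip.read_state();print(s['joint_positions'],s['ft_force'],s['ft_torque'],s['grip_width']*93, Ro.from_quat(s['tool_rot']).as_matrix()[:,1],s['eef_pos'])"
```

```text
[-0.31140239 -0.0904664   1.82880167  0.00324999  1.405997   -0.29504897] [-11.07981861  19.6428462   10.63076541] [3.04198182 1.84428646 0.09295546] 21.582374111051326 [ 0.99985598 -0.0168869  -0.00169022] [ 0.53709396 -0.14512739  0.12636653]
```

Call:
drive_tool:
  deltas:
    - {"dp": [0, 0.001, 0], "turn": 0}
    - {"dp": [0, 0.001, 0], "turn": 0}
    - {"dp": [0, 0.001, 0], "turn": 0}
    - {"dp": [0, 0.001, 0.02], "turn": 0}
    - {"dp": [0, 0.001, 0.05], "turn": 0}
  fingers: 0.07

```text
t: 5.9
eef_pos: [0.5374, -0.1461, 0.1769]
tool_rot: [0.713, 0.701, -0.0, -0.0]
ft_force: [0.1, -0.7, 0.4]
grip_width: 0.715
grasp_force: 0.0
```

Call:
drive_tool:
  deltas:
    - {"dp": [0, 0, 0.04], "turn": -0.17}
    - {"dp": [0, 0, 0.08], "turn": -0.34}
    - {"dp": [0, 0, 0.12], "turn": -0.51}
    - {"dp": [0, 0, 0.12], "turn": -0.68}
    - {"dp": [0, 0, 0.12], "turn": -0.85}

```text
t: 6.52
eef_pos: [0.5377, -0.1462, 0.2978]
tool_rot: [0.94, 0.342, 0.001, 0.001]
ft_force: [-1.4, 0.2, -0.3]
grip_width: 0.755
grasp_force: 0.0
```

Call:
drive_tool:
  deltas:
    - {"dp": [0, 0, 0], "turn": -0.18}
    - {"dp": [0, 0, 0], "turn": -0.36}
    - {"dp": [0, 0, 0], "turn": -0.54}
    - {"dp": [0, 0, 0], "turn": -0.72}
    - {"dp": [0, 0, 0], "turn": -0.72}

```text
t: 7.15
eef_pos: [0.5376, -0.1462, 0.297]
tool_rot: [1.0, -0.008, 0.001, 0.0]
ft_force: [0.1, 0.7, -0.3]
grip_width: 0.751
grasp_force: 0.0
```

Call:
drive_tool:
  deltas:
    - {"dp": [0, 0, 0], "turn": 0}
    - {"dp": [0, 0, 0], "turn": 0}

```text
t: 7.4
eef_pos: [0.5376, -0.1461, 0.296]
tool_rot: [1.0, -0.007, 0.0, 0.0]
ft_force: [-0.1, 0.1, -0.5]
grip_width: 0.752
grasp_force: 0.0
```

```bash
python3 - <<'E'
from h import *
s=manip.read_state();im,d=eyes.get_image("wrist");c=cam("wrist",s)
np.savez("w2.npz",im=im,d=d,pos=s["eef_pos"],rot=s["tool_rot"])
p=proj(c,(.541,-.147,.12)).astype(int);x,y=p[0]-80,p[1]-75
print(s["t"],s["eef_pos"],Ro.from_quat(s['tool_rot']).as_matrix()[:,1],"crop",x,y)
cv2.imwrite("pics/w2.png",cv2.resize(im[y:y+150,x:x+160,::-1],(640,600),interpolation=cv2.INTER_CUBIC))
E
```

```text
7.4 [ 0.53762808 -0.1461395   0.29597383] [-1.47731208e-02 -9.99890868e-01  8.47904900e-05] crop 234 143
```

View pics/w2.png

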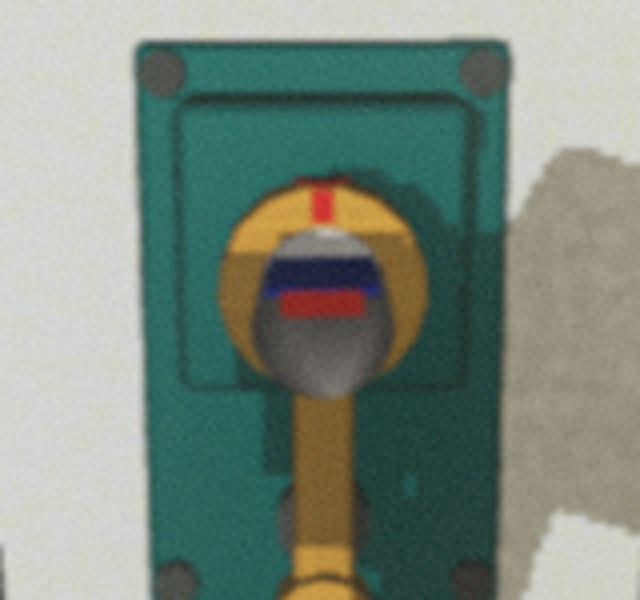

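The crop shows the flat and its red mark (322,303) now on the same side as the collar's red dash (322,205), square to the arm. I'll get the numbers.

```bash
python3 - <<'E'
from h import *
w=np.load("w2.npz");im=w["im"];c=cam("wrist",dict(eef_pos=w["pos"],tool_rot=w["rot"]))
x0,y0=234,143
C=lambda x,y,z:cast(c,((x+.5)/4-.5+x0,(y+.5)/4-.5+y0),z)
i=im.astype(int);R,g,B=i[...,0],i[...,1],i[...,2]
red=((R>110)&(R>2.2*g)&(R>2.2*B));ys,xs=np.nonzero(red[211:226,300:330]);P=np.array([cast(c,(x+300,y+211),.14)[:2] for x,y in zip(xs,ys)])
v=np.linalg.eigh(np.cov(P.T))[1][:,1];print("flat heading",np.arctan2(-v[0],v[1])%np.pi,P.mean(0))
L=C(219,280,.102);Q=C(429,280,.102);print("collar",L,Q,(L+Q)/2,"dash",C(322,205,.102))
print("arm c",C(324,520,.092),C(323,420,.092))
cap=c; 
for p,q in [((138,60),(153,590)),((507,60),(495,590))]:
    A=C(*p,.014);D=C(*q,.014);print("edge",np.arctan2(*(A-D)[1::-1]))
full=im[250:420,230:420]; g2=cv2.cvtColor(full,6); 
E
```

```text
flat heading 0.0062844946605772915 [ 0.54506798 -0.14684995]
collar [ 0.54311461 -0.12443568  0.102     ] [ 0.54240239 -0.16989164  0.102     ] [ 0.5427585  -0.14716366  0.102     ] dash [ 0.5590456  -0.14698103  0.102     ]
arm c [ 0.48459943 -0.14630286  0.092     ] [ 0.50859039 -0.14643895  0.092     ]
edge -0.014652325741852193
edge -0.010362858190314841
```

Call:
drive_tool:
  deltas:
    - {"dp": [0.003, -0.001, -0.05], "turn": 0}
    - {"dp": [0.003, -0.001, -0.1], "turn": 0}
    - {"dp": [0.003, -0.001, -0.15], "turn": 0}
    - {"dp": [0.003, -0.001, -0.19], "turn": 0}
    - {"dp": [0.003, -0.001, -0.204], "turn": 0}

```text
t: 8.07
eef_pos: [0.5397, -0.1468, 0.0895]
tool_rot: [1.0, -0.008, -0.001, -0.0]
ft_force: [0.4, -0.9, -0.1]
grip_width: 0.755
grasp_force: 0.0
```

Call:
drive_tool:
  deltas:
    - {"dp": [0, 0, 0], "turn": 0}
    - {"dp": [0, 0, 0], "turn": 0}
    - {"dp": [0, 0, 0], "turn": 0}
    - {"dp": [0, 0, 0], "turn": 0}
    - {"dp": [0, 0, 0], "turn": 0}
  fingers: 0.0
  force: 40

```text
t: 8.7
eef_pos: [0.5414, -0.1464, 0.0933]
tool_rot: [1.0, -0.008, 0.001, -0.001]
ft_force: [0.0, 8.2, 5.9]
grip_width: 0.489
grasp_force: 40.0
```

Call:
drive_tool:
  deltas:
    - {"dp": [0, 0.0005, 0.004], "turn": 0}
    - {"dp": [0, 0.0005, 0.009], "turn": 0}
    - {"dp": [0, 0.0005, 0.014], "turn": 0}
    - {"dp": [0, 0.0005, 0.019], "turn": 0}
    - {"dp": [0, 0.0005, 0.024], "turn": 0}

```text
t: 9.32
eef_pos: [0.5414, -0.1463, 0.1166]
tool_rot: [1.0, -0.008, 0.001, -0.0]
ft_force: [6.2, 2.5, -4.5]
grip_width: 0.487
grasp_force: 40.0
```

Call:
drive_tool:
  deltas:
    - {"dp": [0, 0, 0.004], "turn": 0}
    - {"dp": [0, 0, 0.006], "turn": 0}
    - {"dp": [0, 0, 0.006], "turn": 0}
    - {"dp": [0, 0, 0.006], "turn": 0}
    - {"dp": [0, 0, 0.006], "turn": 0}

```text
t: 9.95
eef_pos: [0.5414, -0.1463, 0.1226]
tool_rot: [1.0, -0.008, 0.001, -0.0]
ft_force: [5.7, 1.8, -3.9]
grip_width: 0.486
grasp_force: 40.0
```

```bash
python3 - <<'E'
from h import *
s=manip.read_state();print(s["t"],s["eef_pos"],s["ft_force"],s["ft_torque"])
a,_=eyes.get_image("scene");b,_=eyes.get_image("side")
f=lambda x:cv2.resize(x,(600,300),interpolation=2)
cv2.imwrite("pics/c3.png",np.vstack([f(a[190:290,150:350]),f(b[250:345,250:440])])[:,:,::-1])
E
```

```text
9.95 [ 0.54136591 -0.14634009  0.12258208] [ 5.70497738  1.8204647  -3.9367395 ] [ 0.65101013 -0.93463628 -0.05123279]
```

View pics/c3.png

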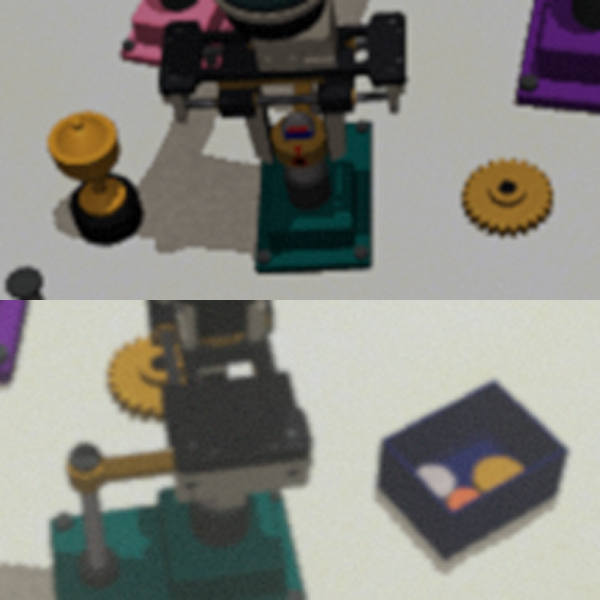

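The collar is lifted about 29 mm onto the flat, with the bush just below the rod cap. The flat's blue sits directly above the red-ringed screw at (298,152), and the bystanders have not moved. Handing in.

```bash
python3 -c "
from rig import manip
print(manip.close_job())"
```

```text
the job is handed in; nothing more can be done
None
```

The job is handed in at about 10 s: I turned the flat to face the set screw and felt it at about 22 mm, then lifted the collar about 29 mm, where the gripper holds it still on the flat; the gear, trophy and tin were not touched.

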